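# Check the sandal maker's scale with the large weight

## Robot

A 6-joint arm with a two-finger parallel gripper is mounted at the origin on the work surface. World frame = base frame: x ahead of the robot, y to its left, z up, the work surface at z = 0. Lengths are in mm, angles in rad, forces in N, time in s.
With the tool pointing down it reaches from about 350 to 975 mm from the base axis. Payload 7.1 kg.
Tool frame: the origin (TCP) lies midway between the tips of the shut fingers; the grasp point (between the pads) lies 19 mm behind it (ctrl.grasp_offset is the distance from the TCP to the grasp point, in mm); z points along the fingers, y is the line along which they close (so a half turn about z gives the same grasp; the last joint's range is limited). The gripper opens to 88 mm and grips with 3 to 60 N. Pads are 20 mm wide; open, the fingers measure 115 mm over their backs; the gripper's body (75 mm by 178 mm) begins 61 mm behind the grasp point.
Start: joints at [-1.123, 0.423, 1.63, -0, 1.089, -0.019], TCP at [281.283, -558.108, 222.675] pointing down, gripper open.
Joint ranges: [-3, 3], [-0.9, 2.11], [0.09, 2.58], [-1.31, 4.45], [0.11, 2.69], [-2.54, 2.54]. Speed limits (rad/s): [2.39, 2.39, 3.01, 3.14, 3.14, 3.14].

## Interface

Orientations are given as a rotation vector (axis times angle).
In Python, from workcell import sensors, viewer, ctrl gives the robot as it stands. The module is installed in compiled form; this text tells all that it offers.
- The arm moves only by the shell command python3 -m handwheel 'ROWS'. ROWS is JSON, a list of rows, each a list of 7 numbers: the shift along the tool's x, y, z in mm, then the turn, a rotation vector about the tool's x, y, z in rad, then the closure, from 0 (fully open) to 1 (shut). In form: [[x, y, z, rx, ry, rz, jaw], ...]. A call has 1 to 10 rows; each row shifts and turns the commanded pose from where the row before left it, along the tool's axes as they then stand; what a row does not reach is not made up. A row lasts 1/8 s, in which the tool goes at most 62.5 mm and 10.7 degrees, less where a joint would pass 70% of its speed; a pose out of reach is approached as far as the arm can. A call is refused whole if a number of a shift passes 62.5 or a number of a turn 0.188, either way. A call with a gripper value outside its range is refused whole. The fingers move at their own pace and stop on an object; the grip force is fixed at half the most. Time passes only in rows, so rows that do not move let the fingers close. It gives the time, the measured TCP pose, the force, the opening and the grip force at its end, in the units of the state.
- sensors.get_obs(): the state, without advancing time (a new reading comes with each control period).
- viewer.get_image(name): name is "side" or "top" or "wrist"; returns a dict with "frame" (400x640x3 uint8, blue, green, red), "fov_y" (degrees; the focal length in pixels is half the picture's height over the tangent of half this angle, whatever the lens; pixels are square), "cx", "cy" (the principal point, pixels), "R" (3x3) and "t" (3): a world point X has camera coordinates R X + t. Camera axes: x right, y down, z forward; pixel columns grow to the right and rows downward; lengths in mm; the calibration is good to about 2 mm. A picture is of the moment at which its call begins. There is no depth.
- ctrl.close_job(): hands the job in; it is judged then, once.
The state is a dict: "t": time; "qpos": joint angles; "qvel": joint speeds; "joint_torque": joint torques, N m; "ee_pos": TCP position; "orientation": TCP orientation; "ft_force": force on the tool from outside, world axes, zero at the start; "moment": the same for the moment, N m; "width": finger opening in mm; "grasp_force": force on a finger pad.
Only numpy, scipy, OpenCV 4.12 (cv2) and the standard library are available. Lean on these libraries where they do the work, as an engineer would, in place of code of your own. Each camera call takes 0.05 s, during which the arm holds its last target. There are 200 camera calls.

## Task

Get the bench scale ready for its check: lift the brush off the scale's pan and lay it flat, bristles down, in the wooden tray. Then slide the larger of the two round weights across the loading board onto the pan without lifting it, and leave it flat and centred on the pan. Treat the sprung pan gently, never bottoming it out, and leave everything else where it is.

Things in the scene. Friction and masses are not known exactly. Their poses are not given: they have to be found in the camera images.
- scale: Grey bench scale with a wooden loading board joined to its left side; it is fixed. Origin: on the table under the centre of the pan. Its z is up; its +y points from the pan to the loading board, +x to the low dial head (44 mm high, x 100 to 175 mm, y -75 to 75 mm). The board's flat top is 60 mm above the table and covers x -130 to 130 mm, y 95 to 295 mm; no rim. Pan and board are 5 mm apart.
- pan_mid (a point): Centre of the top face of the pan, a flat square steel plate 180 x 180 mm without a rim, with a thin circle of 132 mm diameter marked round its centre. Empty it stands 58 mm above the table, 2 mm below the board's top; axes as the scale's. It moves straight up and down and does not tip.
- pan (a joint): How far the pan is pressed down, in m: 0 empty, stop at 0.014. The spring is 1.8 N per mm, damped: about 0.9 mm under the brush and 4 to 5 mm under the large weight.
- large_weight: The larger of two plain dark iron discs that stand on the loading board: 90 mm diameter, 20 mm high, about 0.85 kg, too wide to grip. Origin: centre of its underside, z up. The two weights may stand either way round, about 130 mm apart along the scale's x and about 200 mm from the pan's centre along its y.
- small_weight: The smaller disc, 60 mm diameter, 15 mm high, 0.3 kg, also on the board; not to be used. Origin: centre of its underside.
- brush: Shoe brush lying bristles down on the pan: light wooden back 150 x 46 mm, 23 mm thick, over a black bristle block 140 x 38 mm, 22 mm high; 45 mm high in all, 0.16 kg. Origin: centre of the underside of the bristles; long axis x, z up out of the wooden back.
- tray: Open shallow light wooden tray, fixed on the table to the right of the scale: 250 (x) x 160 (y) x 27 mm high outside, walls and floor 6 mm. Origin: centre of its underside, z up.
- spool: Wooden thread spool standing on the table, 48 mm diameter, 60 mm high; leave it. Origin: centre of its underside.
- glue_jar: Amber glass jar standing on the table, 68 mm diameter, 100 mm high; leave it. Origin: centre of its underside.
- mallet: Wooden mallet lying on the table, handle 26 mm thick along x from -100 to 100 mm, head 55 x 100 x 60 mm centred at x 125 mm; leave it. Origin: on the table, under the middle of the handle.
- last: Wooden shoe last (foot form) standing on the table, about 210 x 70 mm, heel post 85 mm high; leave it. Origin: on the table under the middle.
There are look-alikes about, which are no part of the job. What is shaped like the large_weight but red is not meant. Leave any blue look-alike of the brush alone.

How it is judged:
By the outcome, as a careful person would: the job done as asked, in the order asked, and still so for the second after the job is handed in, with the robot touching nothing.
It also fails if it takes over 58 s, if anything falls off the work surface, if the arm or the gripper's body presses on something with over 40 N, if the wrist force passes 120 N, or if a joint passes its speed limit or range.

## Working session

There is one attempt and no reset: what is moved stays moved. The work goes in short steps, Python scripts to look and compute and a shell command to move; the robot and the scene stay as the last step left them, time stands still between calls to the robot, and variables do not carry over. Pictures are saved under pics/ and viewed, at most 10 in all, crops included, and the job is handed in when it is done.

```bash
mkdir -p pics
cat > h.py <<'E'
import numpy as np, cv2
from scipy.spatial.transform import Rotation as Ro
from workcell import sensors, viewer, ctrl
def snap(n,f):
    i=viewer.get_image(n); cv2.imwrite('pics/'+f+'.png',i['frame']); np.savez('pics/'+f+'.npz',**{k:i[k] for k in('fov_y','cx','cy','R','t')}); return i
def ray(f,u,v,z):
    d=np.load('pics/'+f+'.npz'); fl=200/np.tan(np.radians(float(d['fov_y']))/2)
    R=d['R'];C=-R.T@d['t']; w=R.T@np.array([(u-d['cx'])/fl,(v-d['cy'])/fl,1]); return C+w*(z-C[2])/w[2]
def proj(f,X):
    d=np.load('pics/'+f+'.npz'); fl=200/np.tan(np.radians(float(d['fov_y']))/2)
    c=d['R']@np.array(X,float)+d['t']; return c[:2]/c[2]*fl+[float(d['cx']),float(d['cy'])]
E
python3 - <<'E'
from h import *
for n in('top','side'): i=snap(n,n+'0'); print(n,i['fov_y'],-i['R'].T@i['t'])
o=sensors.get_obs(); print(o['t'],o['ee_pos'],Ro.from_rotvec(o['orientation']).as_matrix().round(3),ctrl.grasp_offset)
E
```

```text
top 54.10422828349585 [ 376.85604208    2.22616333 1365.18877736]
side 57.43638599901126 [368.02485473 728.87210866 792.13816911]
0.1 [ 281.05250302 -557.6607955   221.9588103 ] [[ 0.893  0.45  -0.001]
 [ 0.45  -0.893  0.001]
 [ 0.    -0.001 -1.   ]] 18.700000000000003
```

View pics/top0.png

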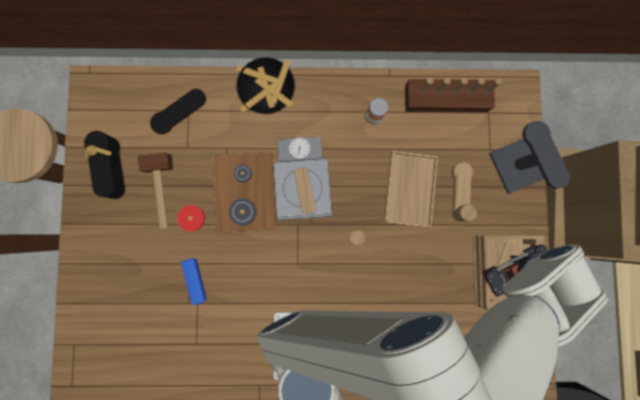

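View pics/side0.png

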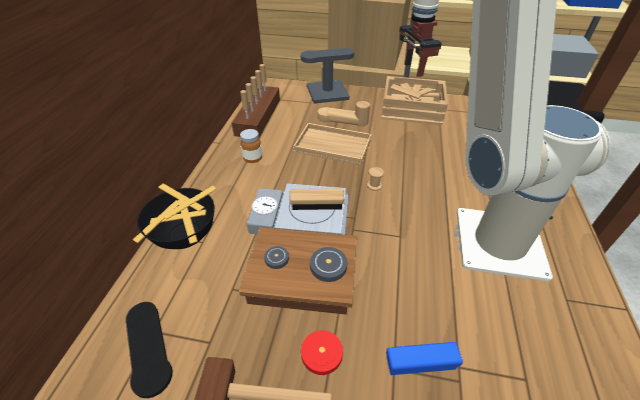

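The top view shows the large weight near (242,211), the small one near (242,173), the brush on the pan near (305,190) and the tray near (412,190). The side view agrees. I'll enlarge both.

Run:
```python
import cv2,numpy as np
a=cv2.imread('pics/top0.png')[130:240,205:445]; a=cv2.resize(a,None,fx=3.3,fy=3.3,interpolation=cv2.INTER_CUBIC)
cv2.imwrite('pics/c1.png',a)
b=cv2.imread('pics/side0.png')[115:315,235:385]; b=cv2.resize(b,None,fx=3,fy=3,interpolation=cv2.INTER_CUBIC)
cv2.imwrite('pics/c2.png',b)
```

```text
(no output)
```

View pics/c1.png

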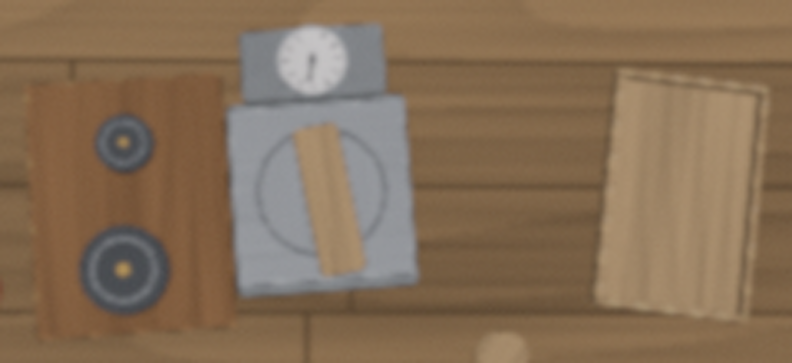

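View pics/c2.png

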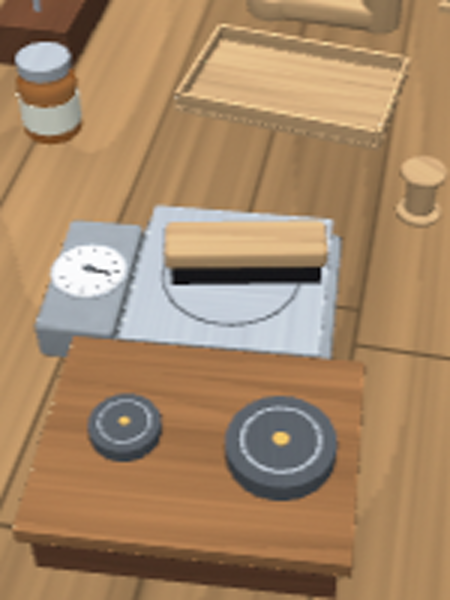

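Crop c1 (×3.3): pan circle centre is (322,192), brush top corners are (294,130),(335,123),(366,268),(322,276), large weight top is (124,270), and tray corners are (620,70),(768,88),(748,320),(596,304). Crop c2 shows the same layout, with the brush bristles down and the large weight's top centre at (281,438).

Run:
```python
from h import *
T=lambda u,v,z: ray('top0',205+(u+.5)/3.3-.5,130+(v+.5)/3.3-.5,z).round(1)
S=lambda u,v,z: ray('side0',235+(u+.5)/3-.5,115+(v+.5)/3-.5,z).round(1)
print('pan',T(322,192,57)); 
br=[T(*p,102) for p in[(294,130),(335,123),(366,268),(322,276)]]; print('brush',np.mean(br,0),br)
d=(br[0]+br[1]-br[2]-br[3]); print('brush yaw',np.degrees(np.arctan2(d[1],d[0])), np.linalg.norm(d)/2)
bs=[S(*p,102) for p in[(166,222),(327,222),(327,268),(167,270)]];print('brush side',np.mean(bs,0),bs)
print('large',T(124,270,80),S(281,438,80),'small',T(123,143,75),S(124,421,75))
tr=[T(*p,27) for p in[(620,70),(768,88),(748,320),(596,304)]]; print('tray',np.mean(tr,0)); d=tr[0]+tr[1]-tr[2]-tr[3]; print(np.degrees(np.arctan2(d[1],d[0])),np.linalg.norm(d)/2)
ts=[S(*p,27) for p in[(222,25),(409,62),(379,141),(177,97)]];print('tray side',np.mean(ts,0))
bd=[T(*p,60) for p in[(27,85),(222,76),(235,328),(38,338)]];bm=np.mean(bd,0); d=bd[0]+bd[1]-bd[2]-bd[3]; a=np.arctan2(d[1],d[0]); print('board',bm,np.degrees(a),np.linalg.norm(d)/2,'pan from board',bm[:2]-195*np.array([-np.sin(a),np.cos(a)]))
d=bd[0]-bd[1]+bd[3]-bd[2]; print('yaw2',np.degrees(np.arctan2(d[1],d[0]))-90)
# side board corners
bd=[S(*p,60) for p in[(75,340),(364,365),(352,575),(17,535)]];bm=np.mean(bd,0);d=bd[0]+bd[3]-bd[1]-bd[2]; print('board side',bm,np.degrees(np.arctan2(d[1],d[0])),np.linalg.norm(d)/2)
```

```text
pan [527.8  14.8  57. ]
brush [515.8    7.25 102.  ] [array([584.1,  42.2, 102. ]), array([591.2,   1.8, 102. ]), array([447.9, -29. , 102. ]), array([440.,  14., 102.])]
brush yaw 11.601004785691913 146.69676206378935
brush side [514.05  17.8  102.  ] [array([594.3,   1.8, 102. ]), array([446.6, -27.2, 102. ]), array([437.7,  33.3, 102. ]), array([577.6,  63.3, 102. ])]
large [446.6 210.6  80. ] [447.9 208.9  80. ] small [574.6 214.7  75. ] [576.8 213.1  75. ]
tray [ 529.9   -362.875   27.   ]
-6.610289825041146 247.1429798719761
tray side [ 529.575 -354.625   27.   ]
board [512.9 208.3  60. ] 3.6749070647132958 257.42933010828426 pan from board [525.39857582  13.70096197]
yaw2 2.9838709977333906
board side [512.425 214.05   60.   ] 4.057688640537847 255.79118925404765
```

```bash
python3 -m handwheel '[[46.5,-40,0,0,0,0,0],[46.5,-40,0,0,0,0,0],[46.5,-40,0,0,0,0,0],[46.5,-40,0,0,0,0,0],[46.5,-40,0,0,0,0,0],[46.5,-40,0,0,0,0,0],[46.5,-40,0,0,0,0,0],[46.5,-40,0,0,0,0,0],[46.5,-40,0,0,0,0.135,0],[46.5,-40,0,0,0,0.135,0]]'; python3 -m handwheel '[[0,0,0,0,0,0,0],[0,0,0,0,0,0,0]]'
python3 - <<'E'
from h import *
snap('wrist','w1'); o=sensors.get_obs(); R=Ro.from_rotvec(o['orientation']).as_matrix(); print(o['t'],o['ee_pos'],R.round(3))
E
```

```text
t: 1.35
ee_pos: [524.0, 6.8, 222.6]
orientation: [3.127, 0.302, -0.001]
ft_force: [0.8, 0.4, -0.2]
width: 88.2
grasp_force: 0.0
t: 1.6
ee_pos: [523.3, 4.7, 222.2]
orientation: [3.126, 0.312, -0.002]
ft_force: [-0.2, -0.6, 0.2]
width: 87.8
grasp_force: 0.0
1.65 [523.13591088   4.03944839 222.26259296] [[ 0.981  0.196 -0.001]
 [ 0.196 -0.981 -0.   ]
 [-0.001  0.    -1.   ]]
```

View pics/w1.png

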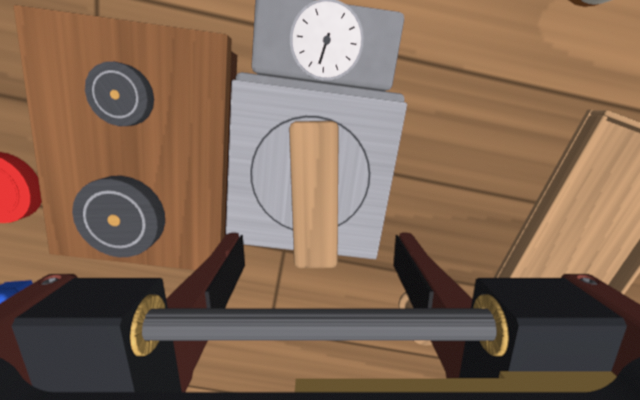

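The wrist view shows the brush top with corners (290,123),(337,121),(338,266),(295,267). The pan circle centre is at (310,174), the large weight's top centre at (114,220) and the small one's at (115,94).

Run:
```python
from h import *
W=lambda u,v,z: ray('w1',u,v,z).round(1)
br=[W(*p,102) for p in[(290,123),(337,121),(338,266),(295,267)]]; d=br[0]+br[1]-br[2]-br[3]; d2=br[0]-br[1]+br[3]-br[2]
print('brush',np.mean(br,0),br,np.degrees(np.arctan2(d[1],d[0])),np.linalg.norm(d)/2,np.linalg.norm(d2)/2)
print('pan',W(310,174,57),'large',W(114,220,80),'small',W(115,94,75))
pc=[W(*p,57) for p in[(233,79),(406,102),(377,258),(227,246)]];print('pancorners',pc,np.mean(pc,0))
d=pc[0]+pc[1]-pc[2]-pc[3];print(np.degrees(np.arctan2(d[1],d[0])),np.linalg.norm(d)/2);d=pc[0]+pc[3]-pc[1]-pc[2];print(np.degrees(np.arctan2(d[1],d[0]))-90,np.linalg.norm(d)/2)
```

```text
brush [516.625   7.925 102.   ] [array([582.6,  43.9, 102. ]), array([592.6,   2.9, 102. ]), array([450.6, -29.3, 102. ]), array([440.7,  14.2, 102. ])] 12.299959457759055 145.28490974633257 43.40581758243934
pan [530.7  16.9  57. ] large [445.4 212.5  80. ] small [574.4 215.4  75. ]
pancorners [array([610.7, 110.9,  57. ]), array([623.7, -65.2,  57. ]), array([446.2, -80.6,  57. ]), array([426.6,  96.4,  57. ])] [526.8    15.375  57.   ]
4.726922878917418 181.41704026909932
5.2748860732540805 177.3008530718338
```

```bash
python3 -m handwheel '[[-6,-5,20,0,0,0.01,0],[0,0,40,0,0,0,0],[0,0,40,0,0,0,0],[0,0,30,0,0,0,0],[0,0,15,0,0,0,0],[0,0,6,0,0,0,0],[0,0,0,0,0,0,0],[0,0,0,0,0,0,0.3]]'; python3 -m handwheel '[[0,0,0,0,0,0,1],[0,0,0,0,0,0,1],[0,0,0,0,0,0,1],[0,0,0,0,0,0,1],[0,0,0,0,0,0,1],[0,0,0,0,0,0,1]]'
```

```text
t: 2.65
ee_pos: [517.8, 8.3, 72.6]
orientation: [3.128, 0.293, 0.003]
ft_force: [0.4, 0.2, -0.5]
width: 81.0
grasp_force: 0.0
t: 3.4
ee_pos: [517.2, 8.4, 71.7]
orientation: [-3.128, -0.293, -0.0]
ft_force: [0.3, -0.0, 0.8]
width: 46.2
grasp_force: 29.8
```

```bash
python3 -m handwheel '[[0,0,-4,0,0,0,1],[0,0,-15,0,0,0,1],[0,0,-30,0,0,0,1],[0,0,-25,0,0,0,1],[0,0,0,0,0,0,1],[-3,20,0,0,0,0,1],[-7,45,0,0,0,0,1],[-7,45,0,0,0,0,1],[-7,45,0,0,0,0,1],[-7,45,0,0,0,0,1]]'; python3 -m handwheel '[[-7,45,0,0,0,0,1],[-7,45,0,0,0,0,1],[-7,45,0,0,0,0,1],[-4,24,0,0,0,0,1],[-2,5,0,0,0,0.1,1],[0,0,0,0,0,0.1,1],[0,0,0,0,0,0.1,1],[0,0,0,0,0,0,1]]'
python3 - <<'E'
from h import *
snap('top','top1');snap('wrist','w2'); o=sensors.get_obs(); R=Ro.from_rotvec(o['orientation']).as_matrix(); print(o['t'],o['ee_pos'],R.round(3))
a=cv2.imread('pics/top1.png')[110:250,200:440];b=cv2.imread('pics/w2.png')
a=cv2.resize(a,(640,373),interpolation=cv2.INTER_CUBIC); b=cv2.resize(b,(352,220)); c=np.zeros((595,640,3),'u1'); c[:373]=a; c[374:594,:352]=b; cv2.imwrite('pics/m1.png',c)
E
```

```text
t: 4.65
ee_pos: [523.1, -195.1, 144.8]
orientation: [-3.127, -0.293, 0.002]
ft_force: [0.8, -0.2, -1.4]
width: 45.6
grasp_force: 29.8
t: 5.65
ee_pos: [527.4, -359.2, 145.0]
orientation: [-3.136, 0.176, 0.002]
ft_force: [-0.3, -0.2, -1.2]
width: 46.0
grasp_force: 29.8
5.75 [ 527.52791576 -359.45614574  145.24823316] [[ 0.994 -0.111 -0.001]
 [-0.111 -0.994  0.001]
 [-0.001 -0.    -1.   ]]
```

View pics/m1.png

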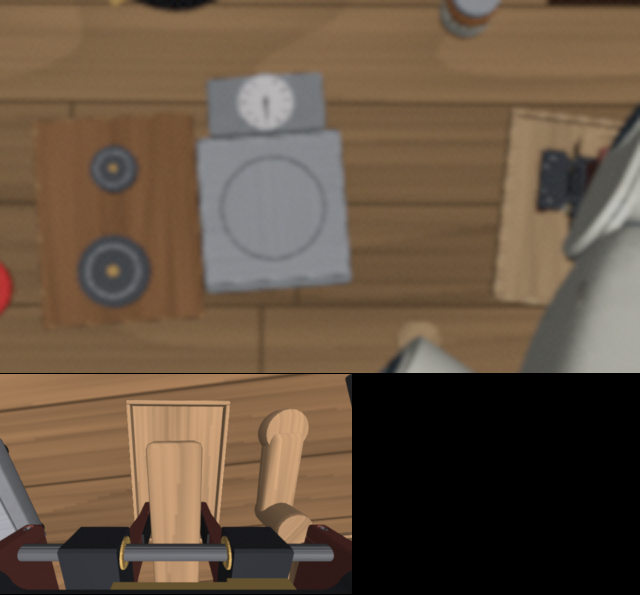

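The brush is held over the tray and aligned with it. The pan is now bare, with the circle centred at (272,208) in the crop. I'll lower and release the brush.

```bash
python3 -m handwheel '[[0,0,25,0,0,0,1],[0,0,40,0,0,0,1],[0,0,32,0,0,0,1],[0,0,14,0,0,0,1],[0,0,6,0,0,0,1],[0,0,4,0,0,0,1],[0,0,2,0,0,0,1],[0,0,0,0,0,0,1]]'; python3 -m handwheel '[[0,0,0,0,0,0,0.5],[0,0,0,0,0,0,0.2],[0,0,0,0,0,0,0.1],[0,0,0,0,0,0,0.1]]'
```

```text
t: 6.75
ee_pos: [528.0, -360.3, 23.3]
orientation: [3.136, -0.178, 0.001]
ft_force: [-0.8, 0.7, -1.0]
width: 46.1
grasp_force: 29.8
t: 7.25
ee_pos: [527.8, -360.1, 22.8]
orientation: [3.136, -0.178, 0.0]
ft_force: [0.5, 0.0, -1.7]
width: 72.5
grasp_force: 0.0
```

Run:
```python
from h import *
T=lambda u,v,z: ray('top1',200+(u+.5)/2.667-.5,110+(v+.5)/2.667-.5,z).round(1)
print('circle',T(272.5,208,58),T(221,208,58),T(325,208,58),T(272,155,58),T(272,261,58),'large',T(113,271,80),'small',T(113,169,75))
c=[T(*p,58) for p in[(198,142),(338,131),(351,276),(206,289)]];print(c,np.mean(c,0))
# detected circles
im=cv2.imread('pics/top1.png');g=cv2.resize(cv2.cvtColor(im,6)[110:250,200:440],None,fx=4,fy=4,interpolation=2)
for a,b in((30,50),(60,95)): print(a,b,cv2.HoughCircles(g,cv2.HOUGH_GRADIENT,1,60,param1=80,param2=25,minRadius=a,maxRadius=b))
```

```text
circle [528.2  16.   58. ] [528.   80.7  58. ] [528.4 -50.2  58. ] [595.6  16.9  58. ] [461.3  16.3  58. ] large [447.1 211.2  80. ] small [574.3 214.2  75. ]
[array([611.9, 110.5,  58. ]), array([626.8, -66.7,  58. ]), array([442.8, -82.7,  58. ]), array([426.1,  98.6,  58. ])] [526.9    14.925  58.   ]
30 50 [[[398.5 149.5  44.3]]]
60 95 None
```

```bash
python3 -m handwheel '[[0,0,-10,0,0,0,0.1],[0,0,-30,0,0,0,0.1],[0,0,-50,0,0,0,0.1],[0,0,-50,0,0,0,0.1],[0,0,-15,0,0,-0.1,0.36],[0,0,0,0,0,-0.18,0.36],[0,0,0,0,0,-0.18,0.36],[0,0,0,0,0,-0.18,0.36],[0,0,0,0,0,-0.18,0.36],[0,0,0,0,0,-0.18,0.36]]'; python3 -m handwheel '[[0,0,0,0,0,-0.18,0.36],[0,0,0,0,0,-0.18,0.36],[0,0,0,0,0,-0.18,0.36],[0,0,0,0,0,-0.18,0.36],[0,0,0,0,0,-0.18,0.36],[0,0,0,0,0,-0.18,0.36],[0,0,0,0,0,0,0.36]]'; python3 -m handwheel '[[52,12,0,0,0,0,0.36],[52,12,0,0,0,0,0.36],[52,12,0,0,0,0,0.36],[52,12,0,0,0,0,0.36],[52,12,0,0,0,0,0.36],[52,12,0,0,0,0,0.36],[52,12,0,0,0,0,0.36],[52,12,0,0,0,0,0.36],[52,12,0,0,0,0,0.36],[52,12,0,0,0,0,0.36]]';python3 - <<'E'
from h import *
o=sensors.get_obs(); R=Ro.from_rotvec(o['orientation']).as_matrix(); print(o['t'],o['ee_pos'],R.round(3),o['qpos'])
tgt=np.array([446.7,211.1,0])-75*np.array([.386,-.9226,0])
print(R.T@(tgt-o['ee_pos']))
E
```

```text
t: 8.5
ee_pos: [527.7, -360.0, 178.4]
orientation: [2.833, 1.356, 0.0]
ft_force: [0.2, 0.2, 0.3]
width: 56.3
grasp_force: 0.0
t: 9.38
ee_pos: [527.7, -360.1, 178.3]
orientation: [1.743, 2.613, -0.0]
ft_force: [0.1, 0.2, 0.1]
width: 56.4
grasp_force: 0.0
t: 10.62
ee_pos: [437.6, 167.8, 178.3]
orientation: [1.747, 2.61, 0.001]
ft_force: [0.5, 0.7, 0.5]
width: 56.2
grasp_force: 0.0
10.625 [437.55424963 167.7743785  178.29099254] [[-0.382  0.924  0.001]
 [ 0.924  0.382  0.   ]
 [-0.     0.001 -1.   ]] [ 3.40757539e-01  2.58498775e-01  2.00361590e+00 -1.46620209e-05
  8.78310449e-01 -5.06604955e-02]
[111.57821121  24.41337696 178.31171133]
```

```bash
python3 -m handwheel '[[45,10,0,0,0,0,0.36],[45,10,0,0,0,0,0.36],[19,4,0,0,0,0,0.36],[0,0,0,0,0,0,0.36],[0,0,0,0,0,0,0.36]]'
python3 - <<'E'
from h import *
snap('top','top2'); snap('wrist','w3');snap('side','side2')
a=cv2.imread('pics/top2.png')[120:240,195:445]; a=cv2.resize(a,None,fx=3.2,fy=3.2,interpolation=2)
s=cv2.imread('pics/side2.png')[110:320,230:400]
c=np.zeros((600,800,3),'u1');c[:384]=a;c[386:596,:170]=s;c[386:596,200:536]=cv2.resize(cv2.imread('pics/w3.png'),(336,210));cv2.imwrite('pics/m2.png',c)
o=sensors.get_obs(); R=Ro.from_rotvec(o['orientation']).as_matrix(); print(o['t'],o['ee_pos'],R.T@(np.array([446.7,211.1,64])-o['ee_pos']),R.T@(np.array([528.2,15.6,64])-o['ee_pos']))
E
```

```text
t: 11.25
ee_pos: [417.9, 274.7, 177.6]
orientation: [1.743, 2.614, -0.001]
ft_force: [-0.2, -0.7, -0.6]
width: 56.0
grasp_force: 0.0
11.4 [418.19735378 274.68482281 177.70689   ] [-69.64009131   1.93226991 113.71548435] [-281.44767354    2.1499301   113.74255701]
```

View pics/m2.png

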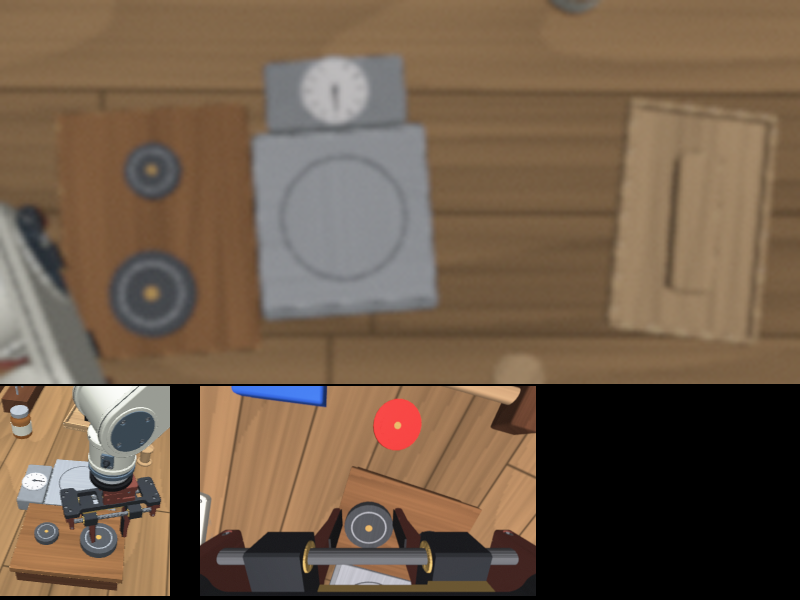

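The brush lies flat inside the tray and the pan is empty. The gripper is behind the large weight with the disc centred between the fingers. I'll descend and make contact.

```bash
python3 -m handwheel '[[0,2,30,0,0,0,0.36],[0,0,40,0,0,0,0.36],[0,0,28,0,0,0,0.36],[0,0,10,0,0,0,0.36],[0,0,4,0,0,0,0.36],[0,0,1.5,0,0,0,0.36],[0,0,0,0,0,0,0.36]]'; python3 -m handwheel '[[-6,0,0,0,0,0,0.36],[-6,0,0,0,0,0,0.36],[-5,0,0,0,0,0,0.36],[-3,0,0,0,0,0,0.36],[-3,0,0,0,0,0,0.36],[-3,0,0,0,0,0,0.36],[-3,0,0,0,0,0,0.36],[-3,0,0,0,0,0,0.36],[-3,0,0,0,0,0,0.36],[-3,0,0,0,0,0,0.36]]'
python3 - <<'E'
from h import *
o=sensors.get_obs(); R=Ro.from_rotvec(o['orientation']).as_matrix(); print(o['t'],o['ee_pos'],R.T@o['ft_force'],R.T@(np.array([528.2,15.6,64])-o['ee_pos']))
E
```

```text
t: 12.28
ee_pos: [420.3, 276.9, 64.9]
orientation: [1.741, 2.614, 0.002]
ft_force: [-0.1, 0.0, 0.4]
width: 56.2
grasp_force: 0.0
t: 13.52
ee_pos: [434.3, 242.1, 64.2]
orientation: [-1.741, -2.614, -0.001]
ft_force: [-2.0, 4.9, 0.1]
width: 56.2
grasp_force: 2.3
13.525 [434.31878283 242.13053918  64.20367425] [ 5.32475546  0.07809898 -0.12138135] [-2.45212790e+02 -7.04522503e-01 -2.62389172e-02]
```

```bash
python3 -m handwheel '[[-5,0,0,0,0,0,0.36],[-7,0,0,0,0,0,0.36],[-7,0,0,0,0,0,0.36],[-7,0,0,0,0,0,0.36],[-7,0,0,0,0,0,0.36],[-7,0,0,0,0,0,0.36],[-7,0,0,0,0,0,0.36],[-6,0,0,0,0,0,0.36],[-4,0,0,0,0,0,0.36],[-3,0,0,0,0,0,0.36]]'
python3 - <<'E'
from h import *
snap('top','top3');snap('side','side3')
a=cv2.imread('pics/top3.png')[130:240,200:340]; a=cv2.resize(a,None,fx=4,fy=4,interpolation=2)
s=cv2.imread('pics/side3.png')[170:320,230:370]; s=cv2.resize(s,(224,240))
c=np.zeros((440,800,3),'u1');c[:,:560]=a;c[:240,570:794]=s;cv2.imwrite('pics/m3.png',c)
o=sensors.get_obs(); R=Ro.from_rotvec(o['orientation']).as_matrix(); print(o['t'],o['ee_pos'],R.T@o['ft_force'],R.T@(np.array([528.2,15.6,64])-o['ee_pos']))
np.save('pics/R3.npy',R);np.save('pics/p3.npy',o['ee_pos'])
E
```

```text
t: 14.78
ee_pos: [457.3, 186.7, 64.2]
orientation: [-1.741, -2.614, -0.001]
ft_force: [-2.7, 6.1, -0.1]
width: 56.4
grasp_force: 2.5
14.875 [457.36842287 186.4075074   64.12708968] [4.49759609 0.4695332  0.02676717] [-1.84911045e+02 -4.87857730e-01  2.50090379e-02]
```

View pics/m3.png

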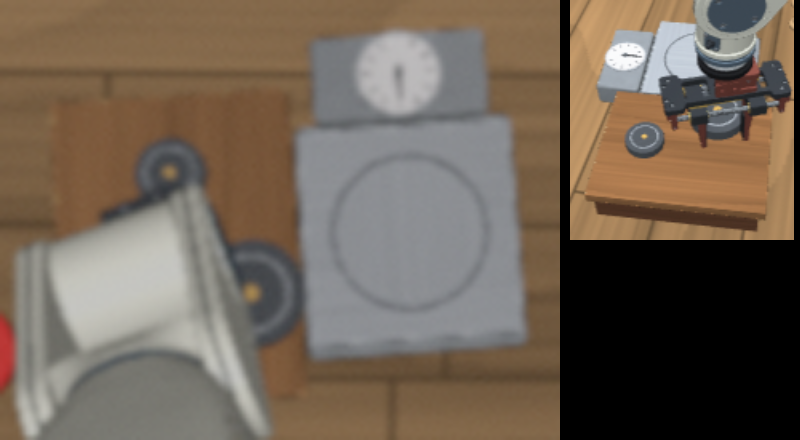

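In the crop (×4), the disc's brass dot is at (252,292) and the pan circle centre at (410,232). The disc is cradled and tracking well.

Run:
```python
from h import *
T=lambda u,v,z: ray('top3',200+(u+.5)/4-.5,130+(v+.5)/4-.5,z)
R=np.load('pics/R3.npy');p=np.load('pics/p3.npy')
d=T(252,292,80);c=T(410,232,58);print(d,c,'disc in tool',R.T@(d-p),'pan-disc tool',R.T@(c-d))
```

```text
[475.79384231 144.35851409  80.        ] [528.36235307  15.10069723  58.        ] disc in tool [-45.89315047   0.78879263 -15.89841969] pan-disc tool [-139.54450742   -1.31819366   21.92314658]
```

```bash
python3 -m handwheel '[[-4,-0.1,0,0,0,0,0.36],[-4,-0.1,0,0,0,0,0.36],[-4,-0.1,0,0,0,0,0.36],[-4,-0.1,0,0,0,0,0.36],[-4,-0.1,0,0,0,0,0.36],[-4,-0.1,0,0,0,0,0.36],[-4,-0.1,0,0,0,0,0.36],[-3,-0.1,0,0,0,0,0.36],[-3,0,0,0,0,0,0.36],[-2.5,0,0,0,0,0,0.36]]'; for i in 1; do python3 -m handwheel '[[-2.5,0,0,0,0,0,0.36],[-2.5,0,0,0,0,0,0.36],[-2.5,0,0,0,0,0,0.36],[-2.5,0,0,0,0,0,0.36],[-2.5,0,0,0,0,0,0.36],[-2.5,0,0,0,0,0,0.36],[-2.5,0,0,0,0,0,0.36],[-2.5,0,0,0,0,0,0.36],[-2.5,0,0,0,0,0,0.36],[-2.5,0,0,0,0,0,0.36]]'; done; python3 -m handwheel '[[-2.5,0,0,0,0,0,0.36],[-2.5,0,0,0,0,0,0.36],[-2.5,0,0,0,0,0,0.36],[-2.5,0,0,0,0,0,0.36],[-2.5,0,0,0,0,0,0.36],[-2.5,0,0,0,0,0,0.36],[-2.5,0,0,0,0,0,0.36],[-2.5,0,0,0,0,0,0.36],[-2.5,0,0,0,0,0,0.36],[-2.5,0,0,0,0,0,0.36]]'
python3 - <<'E'
from h import *
o=sensors.get_obs(); R=Ro.from_rotvec(o['orientation']).as_matrix(); print(o['t'],o['ee_pos'],R.T@o['ft_force'],R.T@(np.array([528.3,15.3,64])-o['ee_pos']))
E
```

```text
t: 16.12
ee_pos: [470.6, 152.7, 64.2]
orientation: [-1.741, -2.614, -0.001]
ft_force: [-2.6, 6.2, 2.7]
width: 56.1
grasp_force: 2.9
t: 17.38
ee_pos: [480.5, 129.8, 64.5]
orientation: [-1.741, -2.615, -0.001]
ft_force: [-2.3, 5.9, 3.1]
width: 56.0
grasp_force: 4.2
t: 18.62
ee_pos: [490.1, 105.8, 64.0]
orientation: [-1.741, -2.615, 0.001]
ft_force: [-2.4, 2.0, -2.8]
width: 56.1
grasp_force: 2.1
18.625 [490.05112614 105.81339476  64.03865183] [ 2.76378334 -1.40656756  2.79033866] [-9.82624240e+01  3.84036899e-01  3.21035610e-02]
```

```bash
python3 -m handwheel '[[-2.5,0,0,0,0,0,0.36],[-2.5,0,0,0,0,0,0.36],[-2.5,0,0,0,0,0,0.36],[-2.5,0,0,0,0,0,0.36],[-2.5,0,0,0,0,0,0.36],[-2.5,0,0,0,0,0,0.36],[-2.5,0,0,0,0,0,0.36],[-2.5,0,0,0,0,0,0.36],[-2.5,0,0,0,0,0,0.36],[-2.5,0,0,0,0,0,0.36]]'; python3 -m handwheel '[[-2.5,0,0,0,0,0,0.36],[-2.5,0,0,0,0,0,0.36],[-2.5,0,0,0,0,0,0.36],[-2.5,0,0,0,0,0,0.36],[-2.5,0,0,0,0,0,0.36],[-2.5,0,0,0,0,0,0.36],[-2.5,0,0,0,0,0,0.36],[-2.5,0,0,0,0,0,0.36],[-2,0,0,0,0,0,0.36],[0,0,0,0,0,0,0.36]]'
python3 - <<'E'
from h import *
snap('top','top4');snap('side','side4')
a=cv2.imread('pics/top4.png')[130:230,240:350]; a=cv2.resize(a,None,fx=5,fy=5,interpolation=2)
s=cv2.imread('pics/side4.png')[170:280,235:365]; s=cv2.resize(s,(247,209))
c=np.zeros((500,800,3),'u1');c[:,:550]=a;c[:209,552:799]=s;cv2.imwrite('pics/m4.png',c)
o=sensors.get_obs(); R=Ro.from_rotvec(o['orientation']).as_matrix(); print(o['t'],o['ee_pos'],R.T@o['ft_force'],R.T@(np.array([528.3,15.3,64])-o['ee_pos']))
np.save('pics/R4.npy',R);np.save('pics/p4.npy',o['ee_pos'])
E
```

```text
t: 19.88
ee_pos: [499.9, 82.9, 64.2]
orientation: [-1.741, -2.615, 0.0]
ft_force: [-2.0, 2.6, -1.9]
width: 56.3
grasp_force: 2.7
t: 21.12
ee_pos: [508.4, 62.5, 64.2]
orientation: [1.741, 2.615, -0.0]
ft_force: [-1.3, 2.0, -3.4]
width: 56.0
grasp_force: 1.8
21.225 [508.41800941  62.50324894  64.21413484] [ 0.61378209 -0.50572765  2.72248124] [-51.21929112   0.1326488    0.2296416 ]
```

View pics/m4.png

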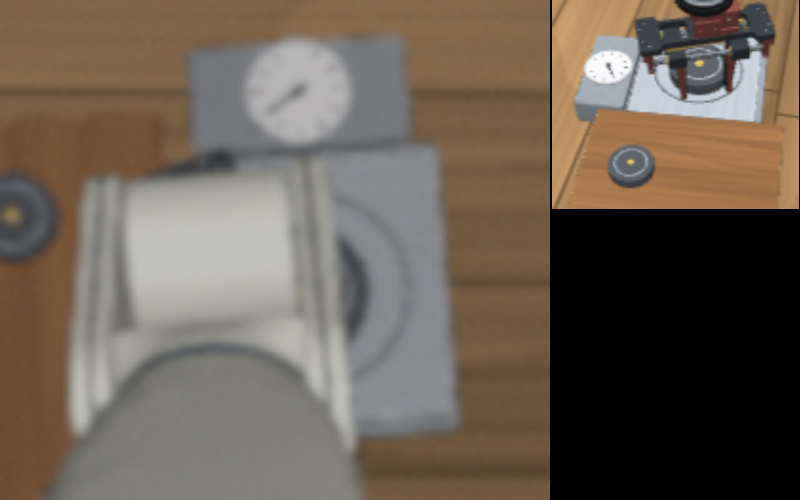

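The disc is on the pan inside the circle, just short of centre, and the dial has deflected. I'll push the last 5.5 mm, back off and check.

```bash
python3 -m handwheel '[[-1.5,0,0,0,0,0,0.36],[-1.5,0,0,0,0,0,0.36],[-1.5,0,0,0,0,0,0.36],[-1,0,0,0,0,0,0.36],[0,0,0,0,0,0,0.36],[0,0,0,0,0,0,0.36],[2,0,0,0,0,0,0.36],[6,0,0,0,0,0,0.36],[14,0,0,0,0,0,0.36],[18,0,0,0,0,0,0.36]]'; python3 -m handwheel '[[10,0,-20,0,0,0,0.36],[0,0,-50,0,0,0,0.36],[30,0,-40,0,0,0,0.36],[50,0,0,0,0,0,0.36],[50,0,0,0,0,0,0.36],[50,0,0,0,0,0,0.36],[10,0,0,0,0,0,0.36],[0,0,0,0,0,0,0.36]]'
python3 - <<'E'
from h import *
snap('top','top5');snap('side','side5')
a=cv2.imread('pics/top5.png')[130:230,240:350]; a=cv2.resize(a,None,fx=5,fy=5,interpolation=2)
s=cv2.imread('pics/side5.png')[170:280,235:365]; s=cv2.resize(s,(247,209))
c=np.zeros((500,800,3),'u1');c[:,:550]=a;c[:209,552:799]=s;cv2.imwrite('pics/m5.png',c)
E
```

```text
t: 22.48
ee_pos: [494.7, 95.5, 64.3]
orientation: [1.741, 2.615, 0.0]
ft_force: [-0.4, -0.2, -0.3]
width: 56.0
grasp_force: 0.0
t: 23.48
ee_pos: [417.1, 279.7, 174.1]
orientation: [1.738, 2.617, -0.001]
ft_force: [-0.3, 0.0, 0.1]
width: 55.8
grasp_force: 0.0
```

View pics/m5.png

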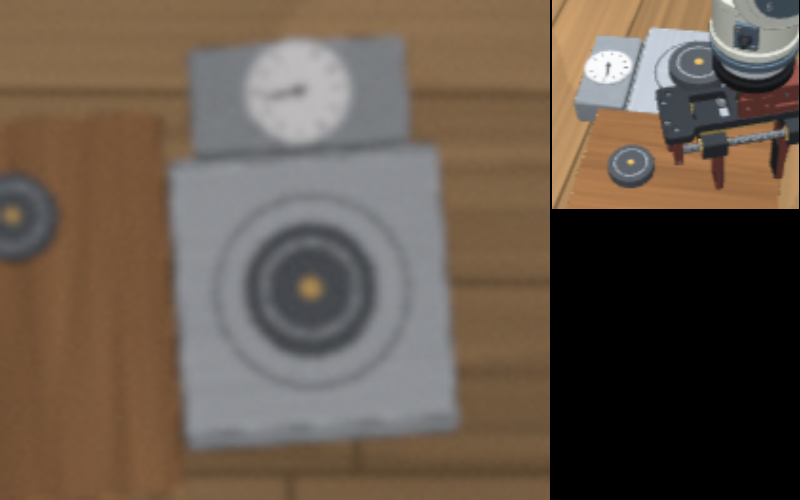

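The disc's dot is at (310,288) and the circle centre at (311,290), so the weight is flat and centred to within about 2 mm. The robot is clear, so I'll hand the job in.

```bash
python3 -c "from workcell import ctrl; print(ctrl.close_job())"
```

```text
the job is handed in; nothing more can be done
None
```

The job is handed in after about 24 s: the brush lies bristles down in the tray, the large weight was slid onto the pan and sits flat and centred to about 2 mm, and the robot is clear of everything.

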